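# Close a three-part pewter mould

### The arm

A 6-joint arm with a two-finger parallel gripper is mounted at the origin on the work surface. World frame = base frame: x ahead of the robot, y to its left, z up, the work surface at z = 0. Lengths are in m, angles in rad, forces in N, time in s.
With the tool pointing down it reaches from about 0.325 to 0.85 m from the base axis. Payload 15.5 kg.
Tool frame: the origin (TCP) lies on the centre line of the jaws, within the pads' length; the fingertips stand 19 mm ahead of it and the grasp point (between the pads) is the TCP; z points along the fingers, x is the direction in which the jaws open and shut, and the axes are right-handed (so a half turn about z gives the same grasp; the last joint's range is limited). The gripper opens to 91 mm and grips with 3 to 60 N. Pads are 32 mm wide; open, the fingers measure 118 mm over their backs; the gripper's body (76 mm by 178 mm) begins 60 mm behind the grasp point.
Start: joints at [1.062, 0.494, 1.345, -0, 1.302, -0.096], TCP at [0.251, 0.572, 0.233] pointing down, gripper open.
Joint ranges: [-2.91, 2.91], [-0.82, 2.16], [0.22, 2.67], [-1.22, 4.37], [0.12, 2.79], [-3.08, 3.08]. Speed limits (rad/s): [1.89, 1.89, 2.57, 3.01, 3.01, 3.01].

### API

Orientations are given as a unit quaternion [x, y, z, w].
In Python, from plant import read_state, capture, sign_off gives the robot as it stands.
- The arm moves only by the tool apply_moves, never from a script. Its arguments are lists of equal length, an entry for each row: "travel": the shift along the tool's x, y, z in cm, a list of three; "angular": the turn, a rotation vector about the tool's x, y, z in degrees, a list of three; "hand": the closure in counts, from 0 (fully open) to 255 (shut). In form: {"travel": [[tx, ty, tz], ...], "angular": [[wx, wy, wz], ...], "hand": [hand, ...]}. A call has exactly 8 rows; each row is the pose to reach, as a shift and turn from the pose commanded when the call began, along the tool's axes at that moment; what a row does not reach only later rows make up. A row lasts 1/10 s, in which the tool goes at most 50 mm and 8.59 degrees, less where a joint would pass 70% of its speed; a pose out of reach is approached as far as the arm can. A call with a gripper value outside its range is refused whole. The fingers move at their own pace and stop on an object; "grip_force" is the grip in N (left out, the last holds). Time passes only in rows, so rows that repeat a pose let the fingers close, or fill a call up. It gives the time, the measured TCP pose, the force and the opening at its end, in the units of the state.
- read_state(): the state, without advancing time (a new reading comes with each control period).
- capture(name): name is "scene" or "side" or "wrist"; returns a dict with "color" (420x560x3 uint8, red, green, blue), "z_map" (420x560 float32, m along the optical axis (not along the pixel's ray), 0 where there is no reading), "camera_matrix" (3x3 intrinsics, pixels), "distortion" ([k1, k2, p1, p2, k3] as OpenCV has them; the pictures are not rectified), "pose" (4x4, takes a point from camera to world coordinates); the wrist camera has in their place "mount" (4x4, takes a point from camera to tool coordinates, whose origin is the TCP and whose axes are the tool frame's). Camera axes: x right, y down, z forward; pixel columns grow to the right and rows downward; lengths in m; the calibration is good to about 2 mm. A picture is of the moment at which its call begins: read the wrist's pose just before it.
- sign_off(): hands the job in, once; it reports no verdict.
The state is a dict: "clock": time; "joint_pos": joint angles; "joint_velocities": joint speeds; "joint_torque": joint torques, N m; "tcp_pos": TCP position; "orientation": TCP orientation; "contact_force": force on the tool from outside, world axes, zero at the start; "torque": the same for the moment, N m; "gripper_width": opening from 0.0 (shut) to 1.0 (fully open).
Only numpy, scipy, OpenCV 4.12 (cv2) and the standard library are available. Lean on these libraries where they do the work, as an engineer would, in place of code of your own. Each camera call takes 0.05 s, during which the arm holds its last target. There are 200 camera calls.

### The job

Close the three-part pewter mould for the next pour: press the middle plate (cheek) onto the studs of the lower part held in the vice until it is fully home, faces closed all round, then press the top plate (cope) onto the middle plate's studs in the same way, with the red marks all at the same end. Set the plates on, do not let them drop; let go of the closed mould at the end and leave the other things on the bench where they are.

Things in the scene. Friction and masses are not known exactly. Their poses are not given: they have to be found in the camera images.
- cheek: Middle plate: loose aluminium block 124 x 58 x 30 mm, studs up, no funnel. Origin: centre of underside; x along its length to the red-striped end, z up. Three brass studs on top like the drag's (see drag_top). Underside: square sockets, 17 mm wide, 19 mm deep, under the studs' places, so it fits one way round, with 1 mm play each way. 0.3 to 0.5 kg. Grip across the 58 mm width.
- cope: Top plate: loose aluminium block 124 x 58 x 34 mm, no studs; a dark funnel 32 mm across, 14 mm high stands on top 18 mm from the centre towards the red end. Origin: centre of underside; x along its length to the red-striped end, z up. Underside: the same three square sockets as the cheek. 0.35 to 0.55 kg. Grip across the 58 mm width.
- cheek_top (a point): Centre of the cheek's top face, 30 mm above its underside; the cope's origin belongs here; axes as the cheek's. The studs of drag and cheek hold spring balls in their sides: a plate lowered on them is caught about 12 mm above home; a straight push down of about 8 to 15 N, kept up, takes it past them, and it snaps home over the last 4 mm and stays.
- drag_top (a point): Centre of the top face of the fixed lower part (drag, 124 x 58 mm), 52 mm above the bench; the cheek's origin belongs here. x along its length to the red end, z up. Studs 15 mm across, 17 mm high, top 5 mm tapering to 9 mm, at (+44, +13.5), (+44, -13.5), (-44, 0) mm: two at the red end, one at the plain end.
- vice: Low dark iron screw vice that holds the drag by its two ends; fixed to the bench, about 285 mm long, 120 mm wide. Origin: on the bench under the drag's centre; x as the drag's (towards the red end), screw and T-handle at the -x end. Its jaws end 8 mm below the drag's top and the long sides of the drag are free.
- bowl: Copper bowl, 110 mm across, 36 mm high; origin at its underside. Bystander.
- ingot_a: Pewter bar 100 x 32 x 16 mm; origin at its underside's centre. Bystander.
- ingot_b: Pewter bar 100 x 32 x 16 mm; origin at its underside's centre. Bystander.
- hammer: Hammer lying on the bench, 250 mm long; origin near its middle. Bystander.
- pliers: Red-handled pliers lying on the bench, 175 mm long. Bystander.
- ladle: Ladle with wooden handle, 240 mm long, lying on the bench. Bystander.
- coil: Flat coil of brass wire, 130 mm across, 12 mm high. Bystander.
Things that resemble listed ones, but are neither listed nor needed, are in the scene too. What is shaped like the cheek but blue or brown is not meant.

How it is judged:
On the way, in this order (a step that is already met when the one before it is completed fails the run):
1. the cheek is pressed fully home on the drag (z of cheek in the frame of drag_top below 0.002 m and horizontal distance between cheek and drag_top below 0.004 m and angle between the z axis of cheek and the z axis of drag_top, either way round below 0.03 rad and angle between cheek's own z axis and vertical below 0.5 rad), for 0.2 s.
2. the cope is pressed fully home on the cheek (z of cope in the frame of cheek_top below 0.002 m and horizontal distance between cope and cheek_top below 0.004 m and angle between the z axis of cope and the z axis of cheek_top, either way round below 0.03 rad and angle between cope's own z axis and vertical below 0.5 rad), for 0.2 s.
At the end, for the whole second after the job is handed in: The cheek sits on the drag and the cope on the cheek, each fully home: faces closed to within 2 mm and parallel to 0.03 rad, centres within 4 mm, lengthwise within 0.06 rad (the studs let each plate on only with the red marks at the same end), both upright and at rest (all of step 1 and all of step 2 and angle between the x axis of cheek and the x axis of drag_top, either way round below 0.06 rad and angle between the x axis of cope and the x axis of cheek_top, either way round below 0.06 rad and linear speed of each of cheek, cope below 0.02 m/s); the robot touches nothing.
It fails at once if a bystander is pushed more than 40 mm from its place (distance of any of bowl, ingot_a, ingot_b, hammer, pliers, ladle, coil from where it was at the start of the episode above 0.04 m).
It fails at once if a plate is let fall: it moves faster than 0.4 m/s with no finger on it ((linear speed of cheek above 0.4 m/s and contact force between cheek and the fingers below 0.5 N) or (linear speed of cope above 0.4 m/s and contact force between cope and the fingers below 0.5 N)).
It also fails if it takes over 61 s, if anything falls off the work surface, if the arm or the gripper's body presses on something with over 40 N, if the wrist force passes 120 N, or if a joint passes its speed limit or range.

## Working session

There is one attempt and no reset: what is moved stays moved. The work goes in short steps, Python scripts to look and compute and a tool call to move; the robot and the scene stay as the last step left them, time stands still between calls to the robot, and variables do not carry over. Pictures are saved under pics/ and viewed, about 8 in all and at most 12, crops included, and the job is handed in when it is done.

Besides the shell and the picture viewer there is one more tool, called after "Emit:" in YAML: its name, and indented under it one key for each argument. apply_moves: Moves the arm, as the interface text tells. Its arguments: {"type":"object","properties":{"travel":{"type":"array"},"angular":{"type":"array"},"hand":{"type":"array"},"grip_force":{"type":"number"}},"required":["travel","angular","hand"]}

```bash
mkdir -p pics; cat > h.py <<'E'
import numpy as np,cv2,pickle
from plant import read_state,capture,sign_off
from scipy.spatial.transform import Rotation as R
def snap(n,tag):
    s=read_state();c=capture(n)
    if n=='wrist':
        T=np.eye(4);T[:3,:3]=R.from_quat(s['orientation']).as_matrix();T[:3,3]=s['tcp_pos'];c['pose']=T@np.array(c['mount'])
    c['pose']=np.array(c['pose']);pickle.dump(c,open(f'pics/{tag}.pkl','wb'));cv2.imwrite(f'pics/{tag}.png',c['color'][:,:,::-1]);return c
def load(t): return pickle.load(open(f'pics/{t}.pkl','rb'))
def rays(c,uv):
    p=cv2.undistortPoints(np.array(uv,float).reshape(-1,1,2),np.array(c['camera_matrix']),np.array(c['distortion'])).reshape(-1,2)
    return np.c_[p,np.ones(len(p))]
def atz(c,uv,z):
    d=rays(c,uv)@c['pose'][:3,:3].T;o=c['pose'][:3,3];return o+d*((z-o[2])/d[:,2])[:,None]
def bydepth(c,uv):
    r=rays(c,uv);z=np.array([np.median(c['z_map'][int(v)-1:int(v)+2,int(u)-1:int(u)+2]) for u,v in uv])
    return (r*z[:,None])@c['pose'][:3,:3].T+c['pose'][:3,3]
def crop(t,x0,y0,x1,y1,k,name):
    i=cv2.imread(f'pics/{t}.png')[y0:y1,x0:x1];cv2.imwrite(f'pics/{name}.png',cv2.resize(i,None,fx=k,fy=k,interpolation=cv2.INTER_CUBIC))
def cloud(c):
    h,w=c['z_map'].shape;vv,uu=np.mgrid[:h,:w];r=rays(c,np.c_[uu.ravel(),vv.ravel()])
    P=(r*c['z_map'].reshape(-1,1))@c['pose'][:3,:3].T+c['pose'][:3,3];P[c['z_map'].ravel()==0]=np.nan;return P.reshape(h,w,3)
E
python3 - <<'E'
from h import *
a=snap('scene','s0');b=snap('side','d0');
print(read_state());print(a['pose'],b['pose'],a['camera_matrix'])
cv2.imwrite('pics/both.png',cv2.resize(np.hstack([a['color'],b['color']])[:,:,::-1],(800,300)))
E
```

```text
{'clock': 0.1, 'joint_pos': array([ 1.06151189e+00,  4.94128705e-01,  1.34603961e+00, -1.50032419e-05,
        1.30249891e+00, -9.54742523e-02]), 'joint_velocities': array([-0.00092822, -0.00169857, -0.00307241, -0.00107665,  0.0001064 ,
       -0.00189191]), 'joint_torque': array([ 8.92880162e-04, -8.80236411e+01, -3.82543230e+01,  7.06213270e-02,
        4.83067415e-02, -3.31858973e-05]), 'tcp_pos': array([0.25114962, 0.57198401, 0.23240313]), 'orientation': array([ 8.37286322e-01,  5.46764415e-01, -4.72462645e-04,  2.55951324e-04]), 'contact_force': array([-0.37390652, -0.04803279, -0.31733292]), 'torque': array([-0.02547918, -0.02743659,  0.01821507]), 'gripper_width': 0.9994580658641937}
[[-0.68803483  0.58858184 -0.42447556  1.2207114 ]
 [ 0.72555758  0.56859943 -0.38763499  0.64885741]
 [ 0.01320164 -0.57468783 -0.81826622  1.41656013]
 [ 0.          0.          0.          1.        ]] [[ 0.94318603 -0.18292743  0.27737639  0.15495639]
 [-0.33180994 -0.47487469  0.81510502 -1.08057344]
 [-0.01738604 -0.86083191 -0.50859232  0.73426249]
 [ 0.          0.          0.          1.        ]] [[430.17611754   0.         275.54631405]
 [  0.         430.17611754 206.92807276]
 [  0.           0.           1.        ]]
```

View pics/s0.png

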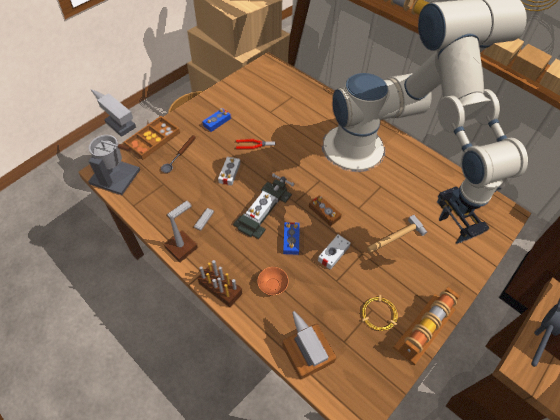

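View pics/d0.png

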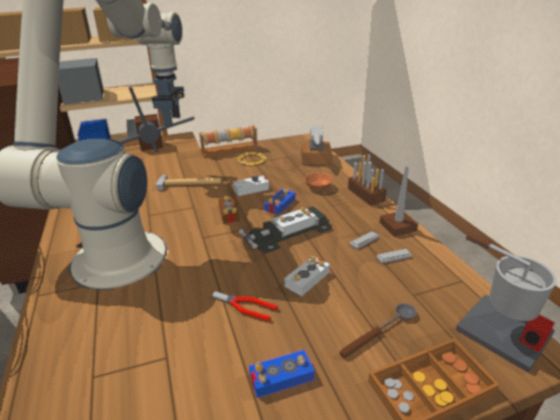

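The scene shows the drag in the vice at (262,204). Silver plates are at (229,171) and (334,251). Look-alikes are blue at (216,119) and (291,238), and brown at (325,208). I'll check the silver ones in an enlarged crop.

```bash
python3 - <<'E'
from h import *
i=cv2.imread('pics/s0.png');j=cv2.imread('pics/d0.png')
f=lambda a,x,y,w=66,h=49:cv2.resize(a[y:y+h,x:x+w],(400,298),interpolation=cv2.INTER_CUBIC)
cv2.imwrite('pics/c1.png',np.vstack([np.hstack([f(i,200,148),f(i,230,175)]),np.hstack([f(i,302,225),f(j,275,250,)])]))
c=load('s0');P=cloud(c)
for n,(u,v) in dict(a=(229,171),drag=(262,204),b=(334,251)).items():
    Q=P[v-25:v+25,u-25:u+25].reshape(-1,3);print(n,P[v,u],np.nanpercentile(Q[:,2],[5,50,90,97]))
print(bydepth(c,[(229,171),(262,204),(334,251),(291,238),(325,208),(272,282),(270,145),(400,235)]).round(3))
E
```

```text
a [ 0.49937445 -0.28000321  0.02207858] [-0.00613797  0.00064801  0.02622059  0.03283174]
drag [ 0.53782809 -0.04668906  0.04887388] [-0.0040038   0.00678963  0.0519072   0.05598746]
b [0.49797718 0.28547019 0.03427379] [-0.00455928  0.00150851  0.03431804  0.03847336]
[[ 0.501 -0.278  0.025]
 [ 0.541 -0.044  0.054]
 [ 0.5    0.286  0.038]
 [ 0.565  0.132  0.032]
 [ 0.37   0.136  0.03 ]
 [ 0.736  0.197  0.005]
 [ 0.26  -0.271  0.005]
 [ 0.26   0.424  0.022]]
```

View pics/c1.png

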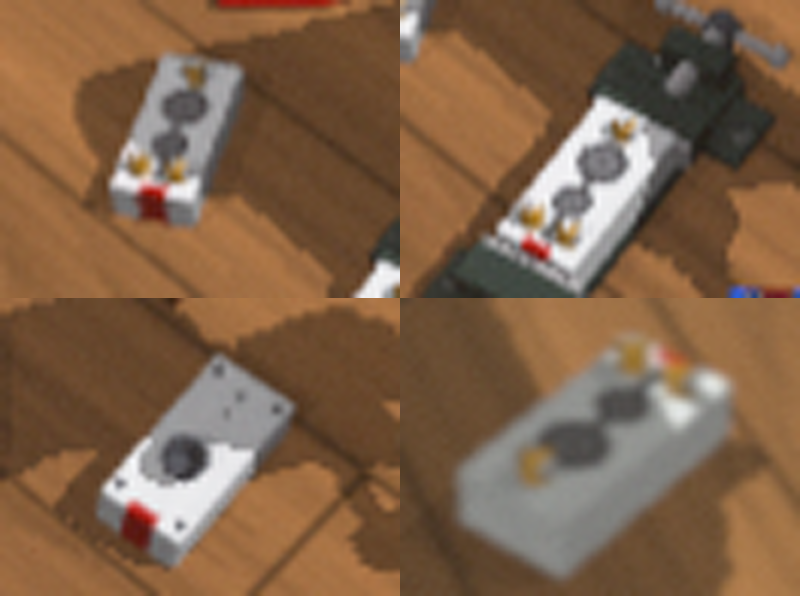

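The grey plate with studs at (229,171) is the cheek. The plate with the funnel at (334,251) is the cope, and the drag is at (262,204). The red ends point to lower-left in the scene picture. Next come rough poses.

```bash
cat >> h.py <<'E'
def goto(p,yaw,s=None):
    """shift (cm) and turn (deg) in tool axes to tool-down pose with tool x at yaw (mod 180)"""
    s=s or read_state();R0=R.from_quat(s['orientation']);
    best=None
    for y in (yaw,yaw+np.pi):
        Rt=R.from_matrix(np.array([[np.cos(y),np.sin(y),0],[np.sin(y),-np.cos(y),0],[0,0,-1]]))
        rv=(R0.inv()*Rt).as_rotvec(degrees=True)
        print('yaw',round(np.degrees(y),1),'shift',(R0.inv().apply(np.array(p)-s['tcp_pos'])*100).round(2),'rot',rv.round(2))
E
python3 - <<'E'
from h import *
c=load('s0');k=6.06
def e(n,off,pts,z):
    P=atz(c,np.array(pts)/k+off,z);d=(P[2]+P[3]-P[0]-P[1])/2
    print(n,'ctr',P.mean(0).round(4),'len',np.linalg.norm(d).round(4),'wid',np.linalg.norm(P[0]-P[1]).round(4),np.linalg.norm(P[2]-P[3]).round(4),'yaw',np.degrees(np.arctan2(d[1],d[0])).round(1))
    
e('cheek',(200,148),[(163,58),(243,70),(112,182),(200,207)],.03)
e('cope',(302,225),[(220,55),(293,108),(103,190),(175,235)],.034)
P=atz(c,np.array([(222,130),(130,213),(167,233)])/k+(230,175),.064)
d=(P[1]+P[2])/2-P[0];print('drag',(P[0]+(P[1]+P[2])/2)/2,np.linalg.norm(d),np.linalg.norm(P[1]-P[2]),np.degrees(np.arctan2(d[1],d[0])))
s=read_state();m=R.from_quat(s['orientation']).as_matrix();print(m.round(3))
w=capture('wrist');print(np.array(w['mount']).round(3),w['camera_matrix'])
E
```

```text
cheek ctr [ 0.4945 -0.2803  0.03  ] len 0.1209 wid 0.0583 0.065 yaw 31.4
cope ctr [0.4895 0.2823 0.034 ] len 0.1213 wid 0.0569 0.0514 yaw 2.7
drag [ 0.54911018 -0.0426823   0.064     ] 0.08605284510836864 0.028055551528743353 11.654556245785406
[[ 0.402  0.916 -0.001]
 [ 0.916 -0.402 -0.001]
 [-0.001 -0.    -1.   ]]
[[ 1.    -0.     0.     0.   ]
 [ 0.     0.967  0.256 -0.072]
 [-0.    -0.256  0.967 -0.153]
 [ 0.     0.     0.     1.   ]] [[344.58598217   0.         274.97510882]
 [  0.         344.58598217 208.46880417]
 [  0.           0.           1.        ]]
```

```bash
python3 - <<'E'
from h import *
goto([.4895,.2823,.2],np.radians(92.7))
E
```

```text
yaw 92.7 shift [-16.94  33.47   3.26] rot [-2.000e-02  5.000e-02 -2.641e+01]
yaw 272.7 shift [-16.94  33.47   3.26] rot [7.0000e-02 2.0000e-02 1.5359e+02]
```

Emit:
apply_moves:
  travel:
    - [-1.7,3.3,0.3]
    - [-4.2,8.3,0.8]
    - [-6.8,13.4,1.3]
    - [-9.3,18.4,1.8]
    - [-11.9,23.4,2.3]
    - [-14.4,28.5,2.8]
    - [-16.1,31.8,3.1]
    - [-16.94,33.47,3.26]
  angular:
    - [0,0,-2.6]
    - [0,0,-6.5]
    - [0,0,-10.5]
    - [0,0,-14.5]
    - [0,0,-18.5]
    - [0,0,-22.5]
    - [0,0,-25]
    - [0,0,-26.4]
  hand: [0,0,0,0,0,0,0,0]

```text
clock: 0.95
tcp_pos: [0.491, 0.2803, 0.2]
orientation: [0.69, 0.724, -0.0, 0.0]
contact_force: [-0.6, 1.3, -0.1]
gripper_width: 1.002
```

```bash
python3 - <<'E'
from h import *
c=snap('wrist','w_cope');s=read_state();print(s['tcp_pos'],s['clock'],s['contact_force'])
goto([.549,-.0427,.2],np.radians(101.7))
E
```

```text
[0.49400917 0.27683371 0.19957921] 1.0 [ 4.46465525 -4.63626876  0.01734299]
yaw 101.7 shift [-3.218e+01  3.980e+00  2.000e-02] rot [ 0.05  0.1  -8.99]
yaw 281.7 shift [-3.218e+01  3.980e+00  2.000e-02] rot [ 1.6000e-01 -7.0000e-02  1.7101e+02]
```

Emit:
apply_moves:
  travel:
    - [-4,0.5,0]
    - [-9,1.2,0]
    - [-14,1.9,0]
    - [-19,2.6,0]
    - [-24,3.3,0]
    - [-29,4,0]
    - [-32,4.3,0]
    - [-32.75,4.42,0]
  angular:
    - [0,0,-1]
    - [0,0,-3]
    - [0,0,-4]
    - [0,0,-5]
    - [0,0,-7]
    - [0,0,-8]
    - [0,0,-9]
    - [0,0,-9]
  hand: [0,0,0,0,0,0,0,0]

```text
clock: 1.8
tcp_pos: [0.5496, -0.0457, 0.2002]
orientation: [0.632, 0.775, -0.0, 0.0]
contact_force: [0.4, 1.2, -0.0]
gripper_width: 0.999
```

Emit:
apply_moves:
  travel:
    - [0,0,0]
    - [0,0,0]
    - [0,0,0]
    - [0,0,0]
    - [0,0,0]
    - [0,0,0]
    - [0,0,0]
    - [0,0,0]
  angular:
    - [0,0,0]
    - [0,0,0]
    - [0,0,0]
    - [0,0,0]
    - [0,0,0]
    - [0,0,0]
    - [0,0,0]
    - [0,0,0]
  hand: [0,0,0,0,0,0,0,0]

```text
clock: 2.6
tcp_pos: [0.5492, -0.0424, 0.2003]
orientation: [0.631, 0.775, 0.0, -0.0]
contact_force: [0.6, -0.4, -0.6]
gripper_width: 0.998
```

```bash
python3 - <<'E'
from h import *
c=snap('wrist','w_drag');s=read_state();print(s['tcp_pos'],s['clock'],s['contact_force'],abs(s['joint_velocities']).max())
goto([.4945,-.2803,.2],np.radians(121.4))
a=cv2.imread('pics/w_cope.png');cv2.imwrite('pics/w1.png',cv2.resize(np.hstack([a,c['color'][:,:,::-1]])[100:],None,fx=.714,fy=.714,interpolation=cv2.INTER_AREA))
crop('w_drag',150,120,410,315,3,'w2')
E
```

```text
[ 0.54916395 -0.042467    0.20031997] 2.65 [0.5550961  0.59364511 0.69814306] 0.0011598282144827017
yaw 121.4 shift [-22.18 -10.17   0.03] rot [  0.     0.   -19.71]
yaw 301.4 shift [-22.18 -10.17   0.03] rot [  0.    -0.   160.29]
```

View pics/w2.png

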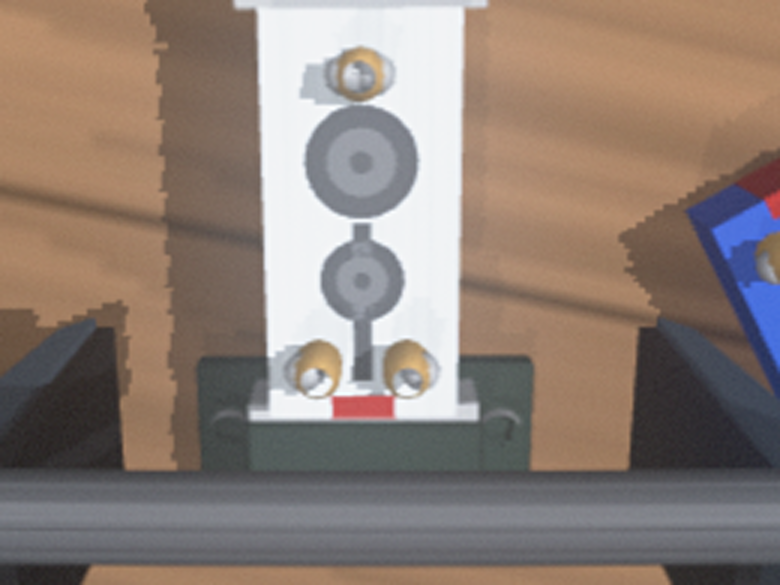

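The drag is square in the wrist view. Stud tips are at crop (358,77), (318,381) and (412,381), with the red mark at (363,405). Next I compute the pose and check it against depth.

```bash
python3 - <<'E'
from h import *
c=load('w_drag');f=lambda p:(np.array(p)+.5)/3-.5+(150,120)
P=atz(c,f([(358,77),(318,381),(412,381)]),.069);m=(P[1]+P[2])/2;d=m-P[0]
print('studs ctr',((P[0]+m)/2).round(4),'len',np.linalg.norm(d),'w',np.linalg.norm(P[1]-P[2]),np.degrees(np.arctan2(d[1],d[0])))
print('depth z',bydepth(c,f([(290,200),(430,200),(290,320),(430,320)])).round(4))
# edges of the bright top face via depth mask
C=cloud(c);M=(abs(C[...,2]-.052)<.005);n,l,st,_=cv2.connectedComponentsWithStats(M.astype(np.uint8));v,u=f((300,250))[::-1].astype(int);M=(l==l[v,u])
r=cv2.minAreaRect(C[M][:,:2].astype(np.float32)*1000);print(r)
# side edges at rows, depth step
g=cv2.cvtColor(c['color'],cv2.COLOR_RGB2GRAY).astype(float)
for v in range(150,240,15):
    us=np.where(M[v])[0];a,b=atz(c,[(us[0]-.5,v),(us[-1]+.5,v)],.052);print(v,us[0],us[-1],((a+b)/2).round(4),np.linalg.norm(a-b).round(4))
E
```

```text
studs ctr [ 0.5445 -0.0477  0.069 ] len 0.08796658473651622 w 0.02754480239120367 12.777789496521907
depth z [[ 0.5421 -0.07    0.0532]
 [ 0.5339 -0.0294  0.0523]
 [ 0.5787 -0.0632  0.0531]
 [ 0.5703 -0.0214  0.0523]]
((544.4028930664062, -48.09488296508789), (124.48566436767578, 57.43550491333008), 11.812394142150879)
150 237 302 [ 0.5068 -0.0562  0.052 ] 0.0572
165 238 302 [ 0.5195 -0.0532  0.052 ] 0.0569
180 238 302 [ 0.5325 -0.0506  0.052 ] 0.0575
195 239 302 [ 0.5458 -0.0474  0.052 ] 0.0573
210 239 301 [ 0.5595 -0.0451  0.052 ] 0.057
225 240 301 [ 0.5733 -0.0418  0.052 ] 0.0568
```

Emit:
apply_moves:
  travel:
    - [-3,-1.4,0]
    - [-7,-3.2,0]
    - [-11,-5,0]
    - [-15,-6.9,0]
    - [-19,-8.7,0]
    - [-21.5,-9.9,0]
    - [-22.18,-10.17,0]
    - [-22.18,-10.17,0]
  angular:
    - [0,0,-3]
    - [0,0,-6]
    - [0,0,-10]
    - [0,0,-14]
    - [0,0,-17]
    - [0,0,-19]
    - [0,0,-19.7]
    - [0,0,-19.7]
  hand: [0,0,0,0,0,0,0,0]

```text
clock: 3.45
tcp_pos: [0.4943, -0.2811, 0.2002]
orientation: [0.49, 0.872, 0.0, -0.0]
contact_force: [0.3, 0.8, 0.2]
gripper_width: 1.002
```

Emit:
apply_moves:
  travel:
    - [0,0,0]
    - [0,0,0]
    - [0,0,0]
    - [0,0,0]
    - [0,0,0]
    - [0,0,0]
    - [0,0,0]
    - [0,0,0]
  angular:
    - [0,0,0]
    - [0,0,0]
    - [0,0,0]
    - [0,0,0]
    - [0,0,0]
    - [0,0,0]
    - [0,0,0]
    - [0,0,0]
  hand: [0,0,0,0,0,0,0,0]

```text
clock: 4.25
tcp_pos: [0.4945, -0.2803, 0.2003]
orientation: [0.489, 0.872, -0.0, -0.0]
contact_force: [0.9, 0.4, -0.1]
gripper_width: 1.004
```

```bash
cat >> h.py <<'E'
def plate(c,z,lo,hi,near):
    C=cloud(c);M=(C[...,2]>lo)&(C[...,2]<hi)
    M&=np.hypot(C[...,0]-near[0],C[...,1]-near[1])<.09
    n,l,st,_=cv2.connectedComponentsWithStats(M.astype(np.uint8));k=1+np.argmax(st[1:,4]);M=l==k
    print('z med',np.median(C[M][:,2]).round(4))
    v,u=np.where(M)
    # include edge pixels, re-project on plane z
    cs=max(cv2.findContours(M.astype(np.uint8),0,1)[0],key=cv2.contourArea).reshape(-1,2)
    P=atz(c,cs,z);r=cv2.minAreaRect((P[:,:2]*1000).astype(np.float32));print('plane',r)
    print('cloud',cv2.minAreaRect((C[M][:,:2]*1000).astype(np.float32)))
E
python3 - <<'E'
from h import *
c=snap('wrist','w_cheek');s=read_state();print(s['tcp_pos'],s['clock'],abs(s['joint_velocities']).max())
plate(load('w_drag'),.052,.047,.057,(.5445,-.048))
plate(c,.03,.024,.036,(.4945,-.28))
crop('w_cheek',150,100,410,295,3,'w3')
E
```

```text
[ 0.49449721 -0.28031136  0.20030912] 4.3 0.0016207472597372604
z med 0.0529
plane ((544.37744140625, -48.10773468017578), (124.48463439941406, 57.48027801513672), 11.827205657958984)
cloud ((544.4028930664062, -48.09488296508789), (124.48566436767578, 57.43550491333008), 11.812394142150879)
z med 0.0309
plane ((493.0389099121094, -286.9764404296875), (125.3801040649414, 57.81825637817383), 30.037641525268555)
cloud ((493.10211181640625, -286.97418212890625), (125.3675308227539, 57.73405838012695), 30.043476104736328)
```

View pics/w3.png

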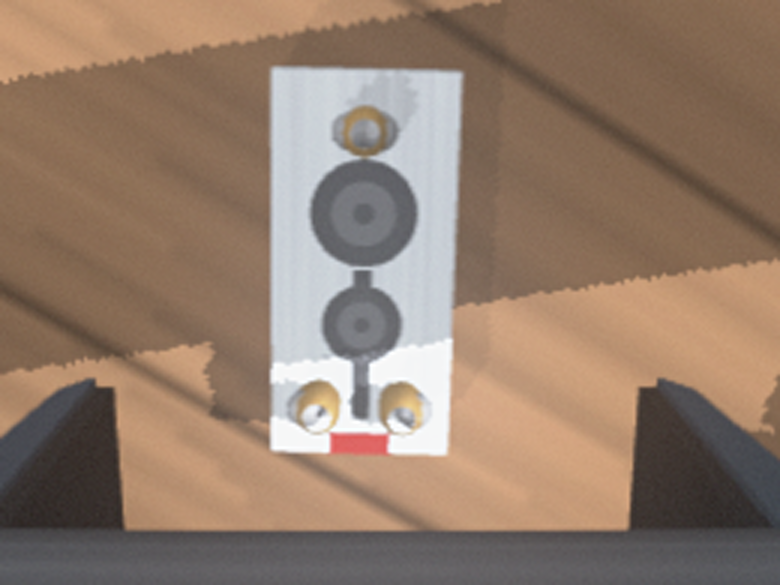

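The cheek's studs are up and its red end is at the crop bottom (360,443). Its pose agrees with the given sizes. I'll go in to grasp it.

```bash
python3 - <<'E'
from h import *
goto([.4931,-.2870,.0245],np.radians(120.04))
E
```

```text
yaw 120.0 shift [-0.5  -0.47 17.58] rot [ 0.   -0.    1.35]
yaw 300.0 shift [-0.5  -0.47 17.58] rot [   0.      0.   -178.65]
```

Emit:
apply_moves:
  travel:
    - [-0.5,-0.47,2]
    - [-0.5,-0.47,6]
    - [-0.5,-0.47,10]
    - [-0.5,-0.47,12]
    - [-0.5,-0.47,13.5]
    - [-0.5,-0.47,15]
    - [-0.5,-0.47,16.5]
    - [-0.5,-0.47,17.55]
  angular:
    - [0,0,1.35]
    - [0,0,1.35]
    - [0,0,1.35]
    - [0,0,1.35]
    - [0,0,1.35]
    - [0,0,1.35]
    - [0,0,1.35]
    - [0,0,1.35]
  hand: [0,0,0,0,0,0,0,0]

```text
clock: 5.1
tcp_pos: [0.493, -0.287, 0.0239]
orientation: [0.5, 0.866, 0.0, -0.0]
contact_force: [-0.1, 0.3, 0.2]
gripper_width: 1.0
```

Emit:
apply_moves:
  travel:
    - [0,0,0]
    - [0,0,0]
    - [0,0,0]
    - [0,0,0]
    - [0,0,0]
    - [0,0,0]
    - [0,0,0]
    - [0,0,0]
  angular:
    - [0,0,0]
    - [0,0,0]
    - [0,0,0]
    - [0,0,0]
    - [0,0,0]
    - [0,0,0]
    - [0,0,0]
    - [0,0,0]
  hand: [30,60,90,120,150,150,150,150]
  grip_force: 40

```text
clock: 5.9
tcp_pos: [0.4932, -0.287, 0.0254]
orientation: [0.5, 0.866, 0.0, 0.0]
contact_force: [-0.9, 1.2, 6.8]
gripper_width: 0.629
```

Emit:
apply_moves:
  travel:
    - [0,0,0]
    - [0,0,-0.2]
    - [0,0,-1]
    - [0,0,-3]
    - [0,0,-6]
    - [0,0,-9]
    - [0,0,-11]
    - [0,0,-11]
  angular:
    - [0,0,0]
    - [0,0,0]
    - [0,0,0]
    - [0,0,0]
    - [0,0,0]
    - [0,0,0]
    - [0,0,0]
    - [0,0,0]
  hand: [150,150,150,150,150,150,150,150]

```text
clock: 6.7
tcp_pos: [0.4942, -0.2878, 0.1377]
orientation: [0.5, 0.866, -0.0, 0.002]
contact_force: [0.1, -0.5, -5.8]
gripper_width: 0.634
```

```bash
python3 - <<'E'
from h import *
c=snap('wrist','w_h');s=read_state();print(s)
C=cloud(c);T=np.eye(4);T[:3,:3]=R.from_quat(s['orientation']).as_matrix();T[:3,3]=s['tcp_pos']
Q=(C-T[:3,3])@T[:3,:3];M=(abs(Q[...,0])<.027)&(abs(Q[...,2])<.03)
n,l,st,_=cv2.connectedComponentsWithStats(M.astype(np.uint8));M=l==1+np.argmax(st[1:,4])
print(np.median(Q[M],0),cv2.minAreaRect((Q[M][:,:2]*1000).astype(np.float32)))
goto([.5445,-.0480,s['tcp_pos'][2]],np.radians(101.9))
crop('w_h',150,150,410,345,3,'w4')
E
```

```text
{'clock': 6.75, 'joint_pos': array([-6.31799544e-01,  5.30068391e-01,  1.59285084e+00, -2.89339159e-05,
        1.01630554e+00, -2.72685465e+00]), 'joint_velocities': array([-4.35000578e-04,  3.87663927e-02,  3.10614074e-02,  3.63949933e-05,
       -2.03541523e-02, -1.12800317e-03]), 'joint_torque': array([ 9.25959321e-02, -9.02023530e+01, -3.30652821e+01, -8.30830517e-02,
        6.69460483e-01, -6.18921695e-04]), 'tcp_pos': array([ 0.49352943, -0.28735491,  0.13584375]), 'orientation': array([ 4.99707248e-01,  8.66193549e-01, -1.40477987e-04,  1.17564294e-03]), 'contact_force': array([-0.90639828, -0.48771712, -6.58875912]), 'torque': array([ 0.08153475,  0.04904466, -0.00360824]), 'gripper_width': 0.6340491936589859}
[ 7.35773381e-05 -3.41114307e-02 -7.35960189e-03] ((-0.0023651123046875, -30.566171646118164), (53.9918327331543, 63.51876449584961), 0.013741354458034039)
yaw 101.9 shift [18.17 16.39 -0.02] rot [ 0.07  0.12 18.14]
yaw 281.9 shift [18.17 16.39 -0.02] rot [-1.6000e-01  1.0000e-01 -1.6186e+02]
```

View pics/w4.png

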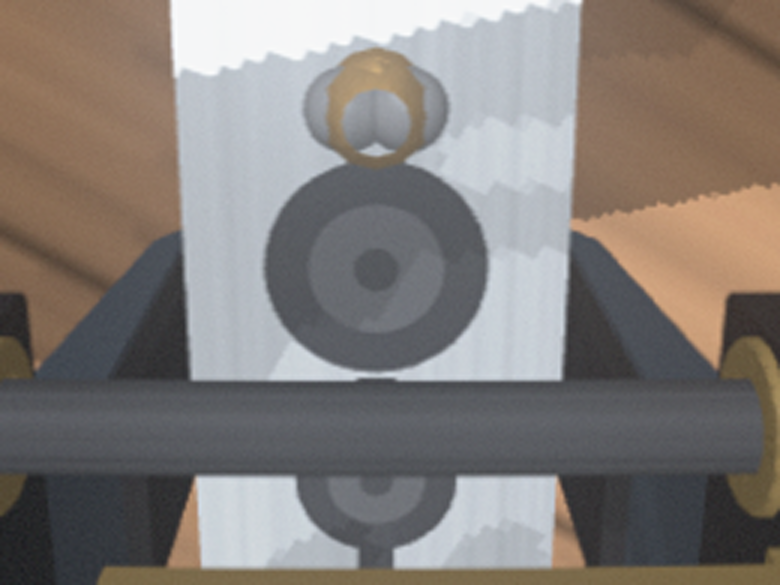

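The cheek is held centrally: rear stud at crop (376,110), plate edges symmetric about the pads. I'll move it over the drag.

Emit:
apply_moves:
  travel:
    - [1.2,1.1,0]
    - [3.8,3.4,0]
    - [7,6.3,0]
    - [10.5,9.5,0]
    - [14,12.7,0]
    - [16.6,15,0]
    - [17.8,16.1,0]
    - [18.13,16.4,0]
  angular:
    - [0,0,1.2]
    - [0,0,3.8]
    - [0,0,7]
    - [0,0,10.5]
    - [0,0,14]
    - [0,0,16.6]
    - [0,0,17.8]
    - [0,0,18.14]
  hand: [150,150,150,150,150,150,150,150]

```text
clock: 7.55
tcp_pos: [0.5437, -0.0459, 0.1334]
orientation: [0.629, 0.777, -0.0, -0.001]
contact_force: [0.4, 0.9, -4.5]
gripper_width: 0.633
```

Emit:
apply_moves:
  travel:
    - [0,0,0]
    - [0,0,0]
    - [0,0,1]
    - [0,0,2]
    - [0,0,2.8]
    - [0,0,3.3]
    - [0,0,3.3]
    - [0,0,3.3]
  angular:
    - [0,0,0]
    - [0,0,0]
    - [0,0,0]
    - [0,0,0]
    - [0,0,0]
    - [0,0,0]
    - [0,0,0]
    - [0,0,0]
  hand: [150,150,150,150,150,150,150,150]

```text
clock: 8.35
tcp_pos: [0.5444, -0.048, 0.1018]
orientation: [0.63, 0.777, -0.0, -0.0]
contact_force: [-0.9, 0.2, -4.0]
gripper_width: 0.633
```

```bash
python3 - <<'E'
from h import *
s=read_state();print({k:s[k] for k in('clock','tcp_pos','orientation','contact_force')})
goto([.5445,-.0480,s['tcp_pos'][2]],np.radians(101.9))
snap('side','d1');crop('d1',220,180,350,278,6,'d1c')
E
```

```text
{'clock': 8.35, 'tcp_pos': array([ 0.54438388, -0.04799079,  0.1017824 ]), 'orientation': array([ 6.29969110e-01,  7.76620190e-01, -1.83129651e-05, -3.09768799e-05]), 'contact_force': array([-0.93170877,  0.21516789, -4.01110798])}
yaw 101.9 shift [-0.    0.01 -0.  ] rot [-0. -0.  0.]
yaw 281.9 shift [-0.    0.01 -0.  ] rot [ 0.0e+00 -1.0e-02 -1.8e+02]
```

View pics/d1c.png

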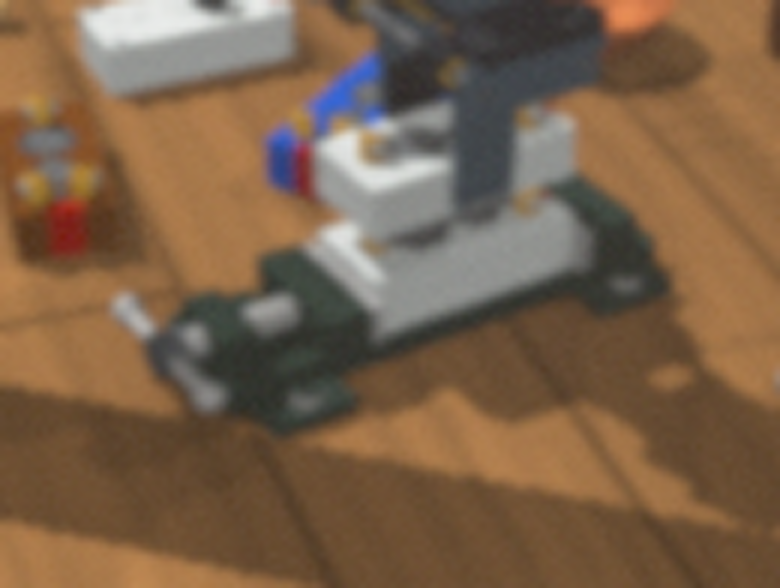

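The cheek hovers parallel above the drag, studs beneath it at crop (370,245) and (525,200). I'll lower it gently and watch the force.

Emit:
apply_moves:
  travel:
    - [0,0,0.2]
    - [0,0,0.4]
    - [0,0,0.6]
    - [0,0,0.8]
    - [0,0,0.95]
    - [0,0,1.1]
    - [0,0,1.25]
    - [0,0,1.3]
  angular:
    - [0,0,0]
    - [0,0,0]
    - [0,0,0]
    - [0,0,0]
    - [0,0,0]
    - [0,0,0]
    - [0,0,0]
    - [0,0,0]
  hand: [150,150,150,150,150,150,150,150]

```text
clock: 9.2
tcp_pos: [0.5443, -0.048, 0.0887]
orientation: [0.63, 0.777, -0.0, -0.0]
contact_force: [-0.6, -0.1, -3.4]
gripper_width: 0.629
```

```bash
python3 - <<'E'
from h import *
s=read_state();print({k:s[k] for k in('clock','tcp_pos','orientation','contact_force','torque','gripper_width')})
E
```

```text
{'clock': 9.2, 'tcp_pos': array([ 0.54429582, -0.04796111,  0.08868713]), 'orientation': array([ 6.30011080e-01,  7.76586141e-01, -1.96671631e-05, -5.95315622e-05]), 'contact_force': array([-0.59825066, -0.12292783, -3.38150166]), 'torque': array([0.15544929, 0.02685697, 0.05566798]), 'gripper_width': 0.629078957034887}
```

Emit:
apply_moves:
  travel:
    - [0,0,0.1]
    - [0,0,0.2]
    - [0,0,0.3]
    - [0,0,0.4]
    - [0,0,0.5]
    - [0,0,0.6]
    - [0,0,0.6]
    - [0,0,0.6]
  angular:
    - [0,0,0]
    - [0,0,0]
    - [0,0,0]
    - [0,0,0]
    - [0,0,0]
    - [0,0,0]
    - [0,0,0]
    - [0,0,0]
  hand: [150,150,150,150,150,150,150,150]

```text
clock: 10.0
tcp_pos: [0.5446, -0.0479, 0.0826]
orientation: [0.63, 0.777, 0.0, 0.0]
contact_force: [3.5, 2.3, -6.7]
gripper_width: 0.636
```

Emit:
apply_moves:
  travel:
    - [0,0,0.1]
    - [0,0,0.2]
    - [0,0,0.3]
    - [0,0,0.4]
    - [0,0,0.5]
    - [0,0,0.6]
    - [0,0,0.7]
    - [0,0,0.7]
  angular:
    - [0,0,0]
    - [0,0,0]
    - [0,0,0]
    - [0,0,0]
    - [0,0,0]
    - [0,0,0]
    - [0,0,0]
    - [0,0,0]
  hand: [150,150,150,150,150,150,150,150]

```text
clock: 10.8
tcp_pos: [0.5441, -0.048, 0.0773]
orientation: [0.63, 0.777, 0.0, 0.0]
contact_force: [-10.8, 0.4, 30.9]
gripper_width: 0.636
```

```bash
python3 - <<'E'
from h import *
s=read_state();print({k:s[k] for k in('clock','tcp_pos','orientation','contact_force','torque','gripper_width')})
snap('side','d2');crop('d2',220,180,350,278,6,'d2c')
c=snap('scene','s2');C=cloud(c);M=(np.hypot(C[...,0]-.5445,C[...,1]+.048)<.075)
print(np.histogram(C[M][:,2],np.arange(.06,.12,.003)))
E
```

```text
{'clock': 10.8, 'tcp_pos': array([ 0.54411366, -0.04799026,  0.07734219]), 'orientation': array([6.29967636e-01, 7.76621336e-01, 6.48062755e-05, 2.71322187e-04]), 'contact_force': array([-10.81960586,   0.40116569,  30.92244937]), 'torque': array([ 0.38387674,  1.85561166, -0.00370097]), 'gripper_width': 0.636061813006806}
(array([ 7, 14, 13, 14,  9, 24, 42, 94, 62, 24, 13, 12, 19,  8,  3,  3,  5,
        2,  3]), array([0.06 , 0.063, 0.066, 0.069, 0.072, 0.075, 0.078, 0.081, 0.084,
       0.087, 0.09 , 0.093, 0.096, 0.099, 0.102, 0.105, 0.108, 0.111,
       0.114, 0.117]))
```

View pics/d2c.png

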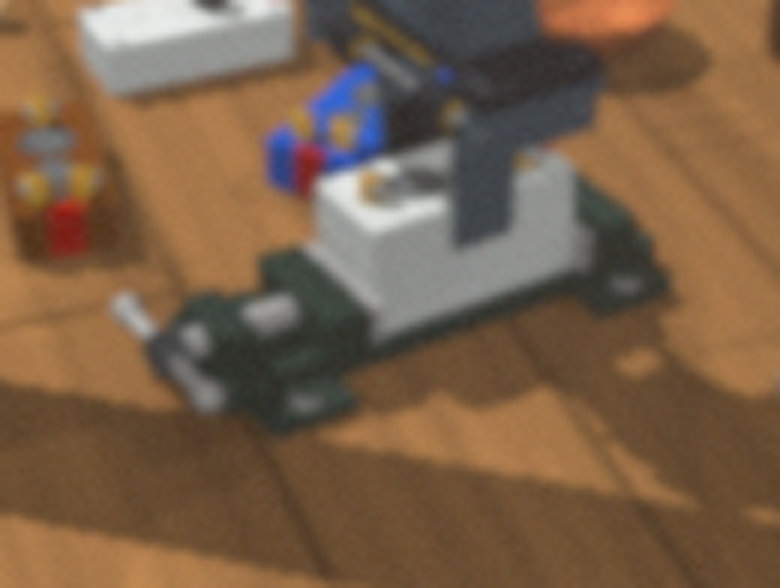

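The cheek looks seated with no gap at crop (375,240)–(570,190). Force is 31 N against the stop. I'll release, back off and verify from above.

Emit:
apply_moves:
  travel:
    - [0,0,-0.1]
    - [0,0,-0.15]
    - [0,0,-0.15]
    - [0,0,-0.15]
    - [0,0,-0.15]
    - [0,0,-0.15]
    - [0,0,-0.15]
    - [0,0,-0.15]
  angular:
    - [0,0,0]
    - [0,0,0]
    - [0,0,0]
    - [0,0,0]
    - [0,0,0]
    - [0,0,0]
    - [0,0,0]
    - [0,0,0]
  hand: [150,150,100,50,0,0,0,0]

```text
clock: 11.7
tcp_pos: [0.5443, -0.048, 0.0773]
orientation: [0.63, 0.777, -0.0, -0.0]
contact_force: [-0.2, 0.4, -0.1]
gripper_width: 0.998
```

Emit:
apply_moves:
  travel:
    - [0,0,-1]
    - [0,0,-3]
    - [0,0,-6]
    - [0,0,-10]
    - [0,0,-13]
    - [0,0,-15]
    - [0,0,-15]
    - [0,0,-15]
  angular:
    - [0,0,0]
    - [0,0,0]
    - [0,0,0]
    - [0,0,0]
    - [0,0,0]
    - [0,0,0]
    - [0,0,0]
    - [0,0,0]
  hand: [0,0,0,0,0,0,0,0]

```text
clock: 12.5
tcp_pos: [0.5443, -0.0479, 0.2278]
orientation: [0.63, 0.777, 0.0, 0.0]
contact_force: [0.1, 0.4, -0.3]
gripper_width: 0.997
```

Emit:
apply_moves:
  travel:
    - [0,0,0]
    - [0,0,0]
    - [0,0,0]
    - [0,0,0]
    - [0,0,0]
    - [0,0,0]
    - [0,0,0]
    - [0,0,0]
  angular:
    - [0,0,0]
    - [0,0,0]
    - [0,0,0]
    - [0,0,0]
    - [0,0,0]
    - [0,0,0]
    - [0,0,0]
    - [0,0,0]
  hand: [0,0,0,0,0,0,0,0]

```text
clock: 13.3
tcp_pos: [0.5443, -0.048, 0.2273]
orientation: [0.63, 0.777, 0.0, 0.0]
contact_force: [0.1, 0.0, -0.1]
gripper_width: 0.998
```

```bash
python3 - <<'E'
from h import *
c=snap('wrist','w_ch2');s=read_state();print(s['clock'],s['tcp_pos'],s['contact_force'])
plate(c,.082,.077,.088,(.5445,-.048))
C=cloud(c);M=(abs(C[...,2]-.0825)<.006)&(np.hypot(C[...,0]-.5445,C[...,1]+.048)<.06);P=C[M]
A=np.c_[P[:,:2]-[.5445,-.048],np.ones(len(P))];print('tilt,z',np.linalg.lstsq(A,P[:,2],rcond=None)[0])
c=load('w_cope');plate(c,.034,.028,.040,(.4895,.2823))
goto([.4895,.2823,.2],np.radians(92.7))
E
```

```text
13.35 [ 0.54431101 -0.04796746  0.22734203] [ 0.1709322  -0.08158743  0.34153458]
z med 0.0829
plane ((544.381591796875, -48.666847229003906), (124.38497161865234, 58.17573165893555), 11.870673179626465)
cloud ((544.2503662109375, -48.69768524169922), (124.23023223876953, 58.269798278808594), 11.878244400024414)
tilt,z [ 0.00144706 -0.00042929  0.08295371]
z med 0.0348
plane ((489.9715881347656, 280.4821472167969), (125.48761749267578, 57.96400833129883), 4.037172794342041)
cloud ((490.1647033691406, 280.5528259277344), (125.65433502197266, 57.98902130126953), 4.036825656890869)
yaw 92.7 shift [33.45  1.45  2.73] rot [ 0.  -0.   9.2]
yaw 272.7 shift [33.45  1.45  2.73] rot [   0.     0.  -170.8]
```

The cheek is home: top at 0.0829 with the same +0.9 mm depth bias as the drag, tilt 0.0015 rad, centre within 1 mm. Next is the cope.

Emit:
apply_moves:
  travel:
    - [2,0.1,0.2]
    - [6,0.3,0.6]
    - [11,0.5,1]
    - [16,0.7,1.4]
    - [21,0.9,1.8]
    - [26,1.2,2.2]
    - [30.5,1.4,2.6]
    - [33.2,1.5,2.7]
  angular:
    - [0,0,1]
    - [0,0,2]
    - [0,0,3]
    - [0,0,4]
    - [0,0,5]
    - [0,0,6]
    - [0,0,7.5]
    - [0,0,7.9]
  hand: [0,0,0,0,0,0,0,0]

```text
clock: 14.15
tcp_pos: [0.4895, 0.283, 0.2]
orientation: [0.682, 0.732, 0.0, -0.0]
contact_force: [0.4, -0.6, 0.7]
gripper_width: 1.002
```

Emit:
apply_moves:
  travel:
    - [0,0,0]
    - [0,0,0]
    - [0,0,0]
    - [0,0,0]
    - [0,0,0]
    - [0,0,0]
    - [0,0,0]
    - [0,0,0]
  angular:
    - [0,0,0]
    - [0,0,0]
    - [0,0,0]
    - [0,0,0]
    - [0,0,0]
    - [0,0,0]
    - [0,0,0]
    - [0,0,0]
  hand: [0,0,0,0,0,0,0,0]

```text
clock: 14.95
tcp_pos: [0.4906, 0.2799, 0.2004]
orientation: [0.682, 0.731, 0.0, 0.0]
contact_force: [0.1, 0.1, -0.8]
gripper_width: 1.0
```

```bash
python3 - <<'E'
from h import *
c=snap('wrist','w_cope2');s=read_state();print(s['clock'],s['tcp_pos'],s['joint_pos'])
plate(c,.034,.028,.040,(.4895,.2823))
crop('w_cope2',150,100,410,295,3,'w5')
E
```

```text
15.0 [0.49055688 0.27990429 0.20029488] [ 4.12799120e-01  4.43935132e-01  1.53764843e+00 -2.07864246e-05
  1.16007340e+00 -1.22774492e+00]
z med 0.0349
plane ((489.882568359375, 280.550537109375), (125.17561340332031, 58.19321823120117), 4.098012447357178)
cloud ((490.1371154785156, 280.57183837890625), (125.38880920410156, 58.125465393066406), 4.134283065795898)
```

View pics/w5.png

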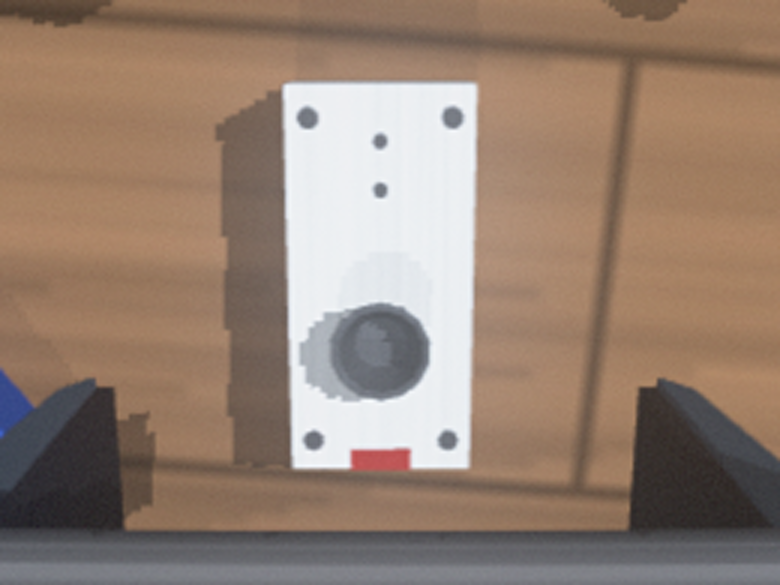

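The cope's funnel is at crop (380,350) and its red mark at (380,460), on the same tool side as the cheek's was.

```bash
python3 - <<'E'
from h import *
goto([.4899,.2805,.0255],np.radians(94.1))
E
```

```text
yaw 94.1 shift [ 0.06 -0.06 17.48] rot [-0.   0.  -0.1]
yaw 274.1 shift [ 0.06 -0.06 17.48] rot [  0.    0.  179.9]
```

Emit:
apply_moves:
  travel:
    - [0.06,-0.06,2]
    - [0.06,-0.06,6]
    - [0.06,-0.06,10]
    - [0.06,-0.06,12]
    - [0.06,-0.06,13.5]
    - [0.06,-0.06,15]
    - [0.06,-0.06,16.5]
    - [0.06,-0.06,17.5]
  angular:
    - [0,0,-0.1]
    - [0,0,-0.1]
    - [0,0,-0.1]
    - [0,0,-0.1]
    - [0,0,-0.1]
    - [0,0,-0.1]
    - [0,0,-0.1]
    - [0,0,-0.1]
  hand: [0,0,0,0,0,0,0,0]

```text
clock: 15.8
tcp_pos: [0.4897, 0.2805, 0.0243]
orientation: [0.681, 0.732, -0.0, -0.0]
contact_force: [0.0, -0.6, 0.1]
gripper_width: 0.998
```

Emit:
apply_moves:
  travel:
    - [0,0,0]
    - [0,0,0]
    - [0,0,0]
    - [0,0,0]
    - [0,0,0]
    - [0,0,0]
    - [0,0,0]
    - [0,0,0]
  angular:
    - [0,0,0]
    - [0,0,0]
    - [0,0,0]
    - [0,0,0]
    - [0,0,0]
    - [0,0,0]
    - [0,0,0]
    - [0,0,0]
  hand: [30,60,90,120,150,150,150,150]
  grip_force: 40

```text
clock: 16.6
tcp_pos: [0.4902, 0.2808, 0.0259]
orientation: [0.681, 0.732, 0.001, 0.0]
contact_force: [-0.1, 0.4, 7.4]
gripper_width: 0.635
```

Emit:
apply_moves:
  travel:
    - [0,0,0]
    - [0,0,-0.2]
    - [0,0,-1]
    - [0,0,-3]
    - [0,0,-6]
    - [0,0,-10]
    - [0,0,-13]
    - [0,0,-14]
  angular:
    - [0,0,0]
    - [0,0,0]
    - [0,0,0]
    - [0,0,0]
    - [0,0,0]
    - [0,0,0]
    - [0,0,0]
    - [0,0,0]
  hand: [150,150,150,150,150,150,150,150]

```text
clock: 17.4
tcp_pos: [0.4909, 0.281, 0.1685]
orientation: [0.681, 0.732, 0.002, 0.001]
contact_force: [-0.4, 0.1, -5.4]
gripper_width: 0.631
```

Emit:
apply_moves:
  travel:
    - [0,0,0]
    - [0,0,0]
    - [0,0,0]
    - [0,0,0]
    - [0,0,0]
    - [0,0,0]
    - [0,0,0]
    - [0,0,0]
  angular:
    - [0,0,0]
    - [0,0,0]
    - [0,0,0]
    - [0,0,0]
    - [0,0,0]
    - [0,0,0]
    - [0,0,0]
    - [0,0,0]
  hand: [150,150,150,150,150,150,150,150]

```text
clock: 18.2
tcp_pos: [0.4899, 0.2805, 0.1652]
orientation: [0.681, 0.732, -0.0, -0.0]
contact_force: [0.9, -0.7, -4.4]
gripper_width: 0.631
```

```bash
python3 - <<'E'
from h import *
for t in('w_h','w_hc'):
    if t=='w_hc':
        c=snap('wrist',t);s=read_state();print(s['tcp_pos'],s['contact_force'],s['gripper_width'],s['clock'])
    c=load(t);C=cloud(c);T=c['pose']@np.linalg.inv(np.array(c['mount']))
    Q=(C-T[:3,3])@T[:3,:3];M=(abs(Q[...,0])<.035)&(abs(Q[...,2]+.008)<.009)&(Q[...,1]<-.02)&(Q[...,1]>-.08)
    n,l,st,_=cv2.connectedComponentsWithStats(M.astype(np.uint8));M=l==1+np.argmax(st[1:,4])
    print(t,np.median(Q[M],0),Q[M].min(0),Q[M].max(0))
goto([.5444,-.0482,s['tcp_pos'][2]],np.radians(101.87))
E
```

```text
w_h [-0.00037396 -0.04278095 -0.00548762] [-0.02950073 -0.06270199 -0.01699439] [ 0.02889187 -0.0200017  -0.00291685]
[0.48990919 0.2805569  0.16530757] [-0.24749515 -0.51602799 -4.74041061] 0.6295061789744737 18.25
w_hc [-0.00016686 -0.04285507 -0.00893961] [-0.02921723 -0.06269711 -0.01119257] [ 0.02884428 -0.020002    0.00097858]
yaw 101.9 shift [-33.18   3.08   0.  ] rot [ 0.    0.   -7.77]
yaw 281.9 shift [-33.18   3.08   0.  ] rot [  0.    -0.   172.23]
```

Emit:
apply_moves:
  travel:
    - [-2,0.2,0]
    - [-6,0.6,0]
    - [-11,1,0]
    - [-16,1.5,0]
    - [-21,2,0]
    - [-26,2.4,0]
    - [-30.5,2.8,0]
    - [-33.18,3.08,0]
  angular:
    - [0,0,-0.5]
    - [0,0,-1.5]
    - [0,0,-2.5]
    - [0,0,-3.8]
    - [0,0,-5]
    - [0,0,-6]
    - [0,0,-7.2]
    - [0,0,-7.77]
  hand: [150,150,150,150,150,150,150,150]

```text
clock: 19.05
tcp_pos: [0.5448, -0.0515, 0.1655]
orientation: [0.631, 0.776, 0.0, 0.001]
contact_force: [0.5, 1.1, -5.1]
gripper_width: 0.632
```

Emit:
apply_moves:
  travel:
    - [0,0,0]
    - [0,0,0]
    - [0,0,0.5]
    - [0,0,1.5]
    - [0,0,2.5]
    - [0,0,3.1]
    - [0,0,3.3]
    - [0,0,3.3]
  angular:
    - [0,0,0]
    - [0,0,0]
    - [0,0,0]
    - [0,0,0]
    - [0,0,0]
    - [0,0,0]
    - [0,0,0]
    - [0,0,0]
  hand: [150,150,150,150,150,150,150,150]

```text
clock: 19.85
tcp_pos: [0.5442, -0.048, 0.1319]
orientation: [0.63, 0.777, -0.0, -0.0]
contact_force: [-0.3, 0.6, -4.6]
gripper_width: 0.638
```

```bash
python3 - <<'E'
from h import *
s=read_state();print({k:s[k] for k in('clock','tcp_pos','orientation','contact_force')})
goto([.5444,-.0482,s['tcp_pos'][2]],np.radians(101.87))
snap('side','d3');crop('d3',220,170,350,268,6,'d3c')
E
```

```text
{'clock': 19.85, 'tcp_pos': array([ 0.54418723, -0.04802433,  0.13187469]), 'orientation': array([ 6.30107935e-01,  7.76507466e-01, -1.79041119e-04, -3.36781953e-04]), 'contact_force': array([-0.27073887,  0.554907  , -4.61677056])}
yaw 101.9 shift [-0.02  0.02 -0.  ] rot [-0.04 -0.02  0.01]
yaw 281.9 shift [-0.02  0.02 -0.  ] rot [ 3.0000e-02 -6.0000e-02 -1.7999e+02]
```

View pics/d3c.png

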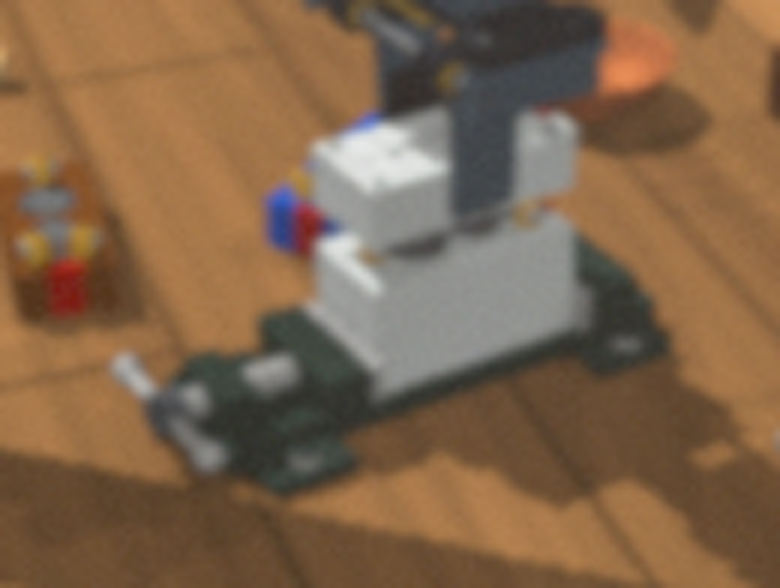

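The cope sits parallel just above the cheek's studs at crop (370,255) and (525,212). I'll lower it the same way.

Emit:
apply_moves:
  travel:
    - [0,0,0.2]
    - [0,0,0.4]
    - [0,0,0.6]
    - [0,0,0.8]
    - [0,0,1.0]
    - [0,0,1.15]
    - [0,0,1.25]
    - [0,0,1.25]
  angular:
    - [0,0,0]
    - [0,0,0]
    - [0,0,0]
    - [0,0,0]
    - [0,0,0]
    - [0,0,0]
    - [0,0,0]
    - [0,0,0]
  hand: [150,150,150,150,150,150,150,150]

```text
clock: 20.7
tcp_pos: [0.5443, -0.0482, 0.1197]
orientation: [0.63, 0.776, -0.0, -0.0]
contact_force: [0.5, -0.2, -4.2]
gripper_width: 0.637
```

Emit:
apply_moves:
  travel:
    - [0,0,0.1]
    - [0,0,0.2]
    - [0,0,0.3]
    - [0,0,0.4]
    - [0,0,0.5]
    - [0,0,0.6]
    - [0,0,0.6]
    - [0,0,0.6]
  angular:
    - [0,0,0]
    - [0,0,0]
    - [0,0,0]
    - [0,0,0]
    - [0,0,0]
    - [0,0,0]
    - [0,0,0]
    - [0,0,0]
  hand: [150,150,150,150,150,150,150,150]

```text
clock: 21.5
tcp_pos: [0.5447, -0.0482, 0.1138]
orientation: [0.63, 0.776, 0.0, 0.0]
contact_force: [3.4, 2.4, -4.7]
gripper_width: 0.636
```

Emit:
apply_moves:
  travel:
    - [0,0,0.1]
    - [0,0,0.2]
    - [0,0,0.3]
    - [0,0,0.4]
    - [0,0,0.5]
    - [0,0,0.6]
    - [0,0,0.7]
    - [0,0,0.7]
  angular:
    - [0,0,0]
    - [0,0,0]
    - [0,0,0]
    - [0,0,0]
    - [0,0,0]
    - [0,0,0]
    - [0,0,0]
    - [0,0,0]
  hand: [150,150,150,150,150,150,150,150]

```text
clock: 22.3
tcp_pos: [0.5441, -0.0482, 0.1079]
orientation: [0.63, 0.776, 0.0, 0.0]
contact_force: [-8.4, 0.4, 18.9]
gripper_width: 0.635
```

Emit:
apply_moves:
  travel:
    - [0,0,0.05]
    - [0,0,0.05]
    - [0,0,0]
    - [0,0,-0.1]
    - [0,0,-0.1]
    - [0,0,-0.1]
    - [0,0,-0.1]
    - [0,0,-0.1]
  angular:
    - [0,0,0]
    - [0,0,0]
    - [0,0,0]
    - [0,0,0]
    - [0,0,0]
    - [0,0,0]
    - [0,0,0]
    - [0,0,0]
  hand: [150,150,150,150,90,40,0,0]

```text
clock: 23.1
tcp_pos: [0.5444, -0.0482, 0.1078]
orientation: [0.63, 0.776, 0.0, 0.0]
contact_force: [0.6, -0.1, -0.3]
gripper_width: 0.878
```

Emit:
apply_moves:
  travel:
    - [0,0,-0.1]
    - [0,0,-0.1]
    - [0,0,-2]
    - [0,0,-6]
    - [0,0,-11]
    - [0,0,-14]
    - [0,0,-15]
    - [0,0,-15]
  angular:
    - [0,0,0]
    - [0,0,0]
    - [0,0,0]
    - [0,0,0]
    - [0,0,0]
    - [0,0,0]
    - [0,0,0]
    - [0,0,0]
  hand: [0,0,0,0,0,0,0,0]

```text
clock: 23.9
tcp_pos: [0.5449, -0.0483, 0.259]
orientation: [0.63, 0.776, 0.001, 0.001]
contact_force: [-0.8, -0.3, -0.9]
gripper_width: 1.0
```

Emit:
apply_moves:
  travel:
    - [0,0,0]
    - [0,0,0]
    - [0,0,0]
    - [0,0,0]
    - [0,0,0]
    - [0,0,0]
    - [0,0,0]
    - [0,0,0]
  angular:
    - [0,0,0]
    - [0,0,0]
    - [0,0,0]
    - [0,0,0]
    - [0,0,0]
    - [0,0,0]
    - [0,0,0]
    - [0,0,0]
  hand: [0,0,0,0,0,0,0,0]

```text
clock: 24.7
tcp_pos: [0.5444, -0.0482, 0.2578]
orientation: [0.63, 0.776, 0.0, 0.0]
contact_force: [-0.2, 0.0, 0.1]
gripper_width: 1.002
```

```bash
python3 - <<'E'
from h import *
c=snap('wrist','w_f');s=read_state();print(s['clock'],s['tcp_pos'],s['contact_force'])
plate(c,.116,.111,.121,(.5445,-.048))
C=cloud(c);M=(abs(C[...,2]-.1165)<.004)&(np.hypot(C[...,0]-.5445,C[...,1]+.048)<.07);P=C[M]
A=np.c_[P[:,:2]-[.5445,-.048],np.ones(len(P))];print('tilt,z',np.linalg.lstsq(A,P[:,2],rcond=None)[0])
snap('side','d4');crop('d4',220,170,350,268,6,'d4c')
E
```

```text
24.75 [ 0.54435259 -0.0482018   0.25785045] [-0.08446184  0.68039298 -0.58699662]
z med 0.1168
plane ((544.140380859375, -48.9023551940918), (123.98771667480469, 58.21587371826172), 11.83321475982666)
cloud ((544.2213745117188, -48.92043685913086), (124.22254180908203, 58.219329833984375), 11.79981517791748)
tilt,z [0.00131416 0.00089144 0.1168793 ]
```

View pics/d4c.png

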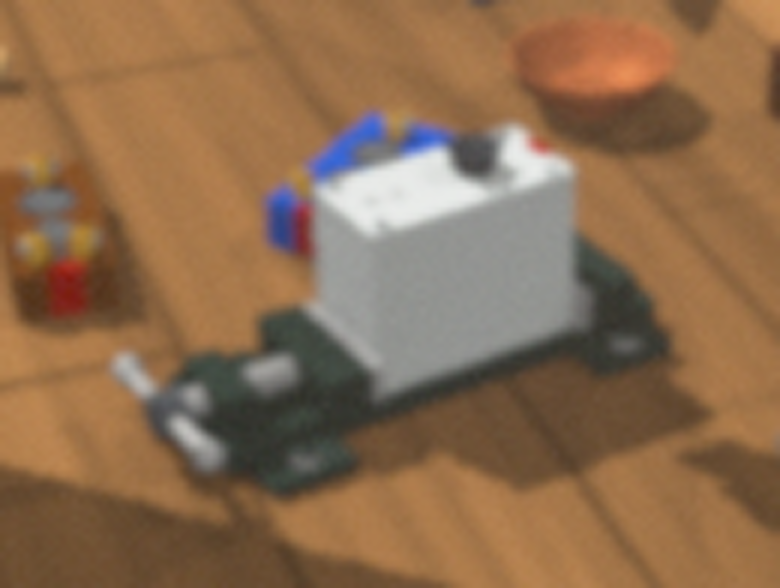

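The stack shows no gaps, with the red mark at crop (540,145) at the far end. The top is at 0.1169 m with the usual +0.9 mm bias, so 0.116 m as it should be. I'm handing in.

```bash
python3 -c "
from plant import sign_off
print(sign_off())"
```

```text
the job is handed in; nothing more can be done
None
```

The mould is closed and handed in at about 25 s of the 61 s allowed. I pressed the cheek onto the drag, then the cope onto the cheek, and let go with the gripper backed off clear above the mould.

| Final check | Cheek | Cope |
|---|---|---|
| Top height, measured | 0.083 m | 0.117 m |
| Top height expected when home | 0.082 m | 0.116 m |
| Tilt | about 0.0015 rad | about 0.0016 rad |
| Centre offset from the part below | within 1 mm | within 1 mm |
| Lengthwise angle from the part below | 0.05° | 0.05° |

- **Height difference:** the drag's top also read 0.9 mm high in the wrist camera, so I take the extra millimetre to be camera bias, not a gap.
- **Faces and marks:** the last side picture shows no gap on the two faces it can see. The red marks of all three parts are at the same end.
- **Not confirmed:** I saw no clear force peak or snap as the plates passed the spring balls, so being home rests on the heights and the firm stop (31 N for the cheek, 19 N for the cope). I did not re-measure the bystanders; the path stayed well above them.

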